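Feel along the bent rail for burrs

TASK

Check the bent steel rail in the sprung fixture for burrs: with the fingertips, stroke along its top from the end where the black probe module stands, round the bend, to the end where the steel ring gauge lies, so that all six blue bands are touched in turn. Press lightly, so that the rail gives a little on its springs but never goes down to its stop, then lift off. Do not pick anything up, and leave the fixture and the things around it where they are.

Things in the scene. Friction and masses are not known exactly. Their poses are not given: they have to be found in the camera images.
- fixture: loose grey base plate (100 x 260 x 15 mm, about 3 kg) that carries the sprung rail on two guide posts; screw heads in its corners rise to 20 mm. Origin: centre of its underside; x across, y along its length, z up.
- rail (a joint): how far the rail is pressed down on its springs, m: 0 = up (where it returns by itself), stop at 0.014. It starts to give at about 1.5 N and takes about 0.5 N more for each mm (4 N at 5 mm, 8 N at 13 mm). The bright steel rail is 12 mm wide and 12 mm high, its top 60 mm above the table when up, and bends in plan: two straight legs of 106 mm meeting at 40 degrees from straight, in the middle. Friction on it is that of bare steel.
- rail_bend (a point): the bend of the rail, on its top face, middle of the width; in the fixture's frame 18 mm to +x of the plate's middle. The rail's two ends lie at x -18 mm, y -100 and +100 mm in that frame.
- band_0: blue band 0 of 6 across the rail's top, counted from the fixture's -y end: 12 mm along the rail, 13 mm across, about flush (0.6 mm proud). Origin: centre of its top face; x along the rail, z up. It goes down with the rail. Neighbouring bands are 34 to 37 mm apart, bands 2 and 3 lie either side of the bend.
- band_1: blue band 1 of 6 across the rail's top, counted from the fixture's -y end: 12 mm along the rail, 13 mm across, about flush (0.6 mm proud). Origin: centre of its top face; x along the rail, z up. It goes down with the rail. Neighbouring bands are 34 to 37 mm apart, bands 2 and 3 lie either side of the bend.
- band_2: blue band 2 of 6 across the rail's top, counted from the fixture's -y end: 12 mm along the rail, 13 mm across, about flush (0.6 mm proud). Origin: centre of its top face; x along the rail, z up. It goes down with the rail. Neighbouring bands are 34 to 37 mm apart, bands 2 and 3 lie either side of the bend.
- band_3: blue band 3 of 6 across the rail's top, counted from the fixture's -y end: 12 mm along the rail, 13 mm across, about flush (0.6 mm proud). Origin: centre of its top face; x along the rail, z up. It goes down with the rail. Neighbouring bands are 34 to 37 mm apart, bands 2 and 3 lie either side of the bend.
- band_4: blue band 4 of 6 across the rail's top, counted from the fixture's -y end: 12 mm along the rail, 13 mm across, about flush (0.6 mm proud). Origin: centre of its top face; x along the rail, z up. It goes down with the rail. Neighbouring bands are 34 to 37 mm apart, bands 2 and 3 lie either side of the bend.
- band_5: blue band 5 of 6 across the rail's top, counted from the fixture's -y end: 12 mm along the rail, 13 mm across, about flush (0.6 mm proud). Origin: centre of its top face; x along the rail, z up. It goes down with the rail. Neighbouring bands are 34 to 37 mm apart, bands 2 and 3 lie either side of the bend.
- probe_module: loose black touch-probe module with an orange ring, 31 mm diameter, 40 mm tall, standing on the table about 75 mm beyond the first band at one end of the fixture: the START end. Origin: centre of its underside. Not to be moved.
- ring_gauge: loose bright steel setting ring, 50 mm diameter, 18 mm tall, lying on the table at the other end of the fixture: the FINISH end. Origin: centre of its underside. Not to be moved.
- block_123: bystander: loose drilled steel block 50 x 75 x 25 mm close to the long side of the fixture that is farther from the robot. Origin: centre of its underside.
- flange_part: bystander: loose turned flange 68 mm diameter, 27 mm tall, also close to that side. Origin: centre of its underside.

How it is judged:
By the outcome, as a careful person would: the job done as asked, in the order asked, and still so for the second after the job is handed in, with the robot touching nothing.
It also fails if it takes over 48 s, if anything falls off the work surface, if the arm or the gripper's body presses on something with over 40 N, if the wrist force passes 120 N, or if a joint passes its speed limit or range.

ROBOT

A 6-joint arm with a two-finger parallel gripper is mounted at the origin on a cart in front of the work surface, level with it; the furniture and walls round the work are solid. World frame = base frame: x ahead of the robot, y to its left, z up, the work surface at z = 0. Lengths are in m, angles in degrees, forces in N, time in s.
With the tool pointing down it reaches from about 0.4 to 0.825 m from the base axis. Payload 7 kg.
Tool frame: the origin (TCP) lies at the centre of the arm's flange, where the gripper is bolted on; the fingertips stand 178 mm ahead of it and the grasp point (between the pads) lies 159 mm ahead of it (tip_reach is the distance from the TCP to the fingertips, in m); z points along the fingers, y is the line along which they close (so a half turn about z gives the same grasp; the last joint's range is limited). The gripper opens to 88 mm and grips with 3 to 60 N. Pads are 19 mm wide; open, the fingers measure 130 mm over their backs; the gripper's body (78 mm by 193 mm) begins 47 mm behind the grasp point.
Start: joints at [-55.285, 20.546, 0.682, 0, -70.136, -16.507], TCP at [0.211, -0.641, 0.405] pointing down, gripper open.
Joint ranges: [-176.03, 176.03], [-82.01, 121.73], [-58.28, 71.71], [-173.87, 95.51], [-174.79, -0.11], [-173.66, 173.66]. Speed limits (degrees/s): [136.94, 136.94, 172.46, 180, 180, 180].

INTERFACE

Orientations are given as [roll, pitch, yaw] about the fixed x, y, z axes, in that order (R = Rz(yaw) Ry(pitch) Rx(roll)).
In Python, from plant import * gives the robot as it stands.
- The arm moves only by the shell command python3 -m handwheel 'ROWS'. ROWS is JSON, a list of rows, each a list of 7 numbers: the opening, from -1 (shut) to 1 (fully open), then the shift along the tool's x, y, z as a fraction of full scale, then the turn, a rotation vector about the tool's x, y, z as a fraction of full scale. A call has 1 to 5 rows; each row shifts and turns the commanded pose from where the row before left it, along the tool's axes as they then stand; what a row does not reach is not made up. Full scale, the value 1, is 0.025 m for a shift and 6 degrees for a turn. A row lasts 1/8 s, in which the tool goes at most 62.5 mm and 10.7 degrees, less where a joint would pass 70% of its speed; a pose out of reach is approached as far as the arm can. A call with a number of a shift or a turn outside -1 to 1 is refused whole. A call with a gripper value outside its range is refused whole. The fingers move at their own pace and stop on an object; the grip force is fixed at half the most. Time passes only in rows, so rows that do not move let the fingers close. It gives the time, the measured TCP pose, the force, the opening and the grip force at its end, in the units of the state.
- get_obs(): the state, without advancing time (a new reading comes with each control period).
- snapshot(name): name is "scene" or "top"; returns a dict with "color" (480x640x3 uint8, red, green, blue), "fx", "fy", "cx", "cy" (pixels), "k1" (the pictures are not rectified: a ray, as slopes to the right and down, at radius r is drawn at 1 + k1 r^2 times it, then the intrinsics apply), "R" (3x3) and "t" (3): a world point X has camera coordinates R X + t. Camera axes: x right, y down, z forward; pixel columns grow to the right and rows downward; lengths in m; the calibration is good to about 2 mm. A picture is of the moment at which its call begins. There is no depth.
- close_job(): hands the job in; it is judged then, once.
The state is a dict: "clock": time; "joint_pos": joint angles; "qvel": joint speeds; "tau": joint torques, N m; "tool_pos": TCP position; "orientation": TCP orientation; "force": force on the tool from outside, world axes, zero at the start; "moment": the same for the moment, N m; "opening": finger opening in m; "gripper_force": force on a finger pad.
Only numpy, scipy, OpenCV 4.12 (cv2) and the standard library are available. Lean on these libraries where they do the work, as an engineer would, in place of code of your own. Each camera call takes 0.05 s, during which the arm holds its last target. There are 200 camera calls.

## Working session

There is one attempt and no reset: what is moved stays moved. The work goes in short steps, Python scripts to look and compute and a shell command to move; the robot and the scene stay as the last step left them, time stands still between calls to the robot, and variables do not carry over. Pictures are saved under pics/ and viewed, at most 10 in all, crops included, and the job is handed in when it is done.

```bash
mkdir -p pics; python3 - <<'E'
from plant import *
import cv2
o=get_obs();print({k:o[k] for k in('clock','tool_pos','orientation','force','opening')}, [k for k in o])
for n in('top','scene'):
    s=snapshot(n);cv2.imwrite(f'pics/{n}0.png',s['color'][:,:,::-1]);print(n,s['fx'],s['cx'],s['cy'],s['k1'],s['R'],s['t'])
E
```

```text
{'clock': 0.0, 'tool_pos': array([ 0.21087784, -0.6410099 ,  0.40372022]), 'orientation': array([ 1.79904755e+02, -8.13874825e-03, -1.61796822e+02]), 'force': array([ 0.44578718,  0.53318444, -0.37324338]), 'opening': 0.08776251377108787} ['clock', 'joint_pos', 'qvel', 'tau', 'tool_pos', 'orientation', 'force', 'moment', 'gripper_force', 'opening']
top 539.5927520983221 314.96236485992483 246.40183968797527 0.04929033719106398 [[-0.00244636 -0.99955074  0.02987211]
 [-0.98599771 -0.00256989 -0.16673904]
 [ 0.1667409  -0.02986173 -0.98554845]] [-0.23547033  0.55952688  0.8277762 ]
scene 478.45394050609127 312.82063234323255 236.15475600561115 -0.031353495494904314 [[-0.91115251 -0.41179552 -0.01501849]
 [-0.24713082  0.57524811 -0.77975379]
 [ 0.32973847 -0.70676309 -0.62590612]] [0.42273837 0.33422311 0.55785891]
```

View pics/top0.png

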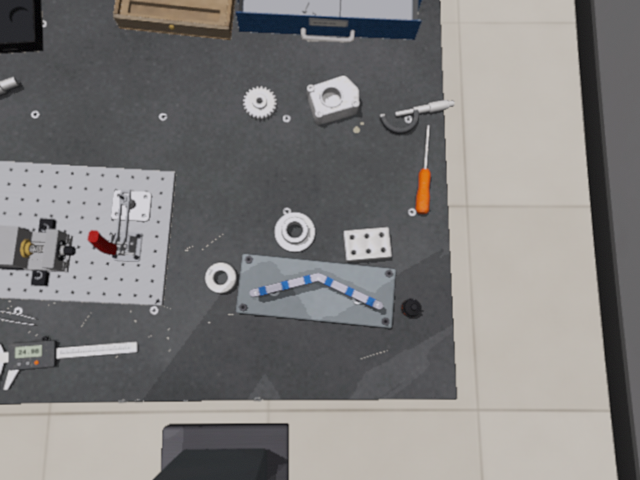

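View pics/scene0.png

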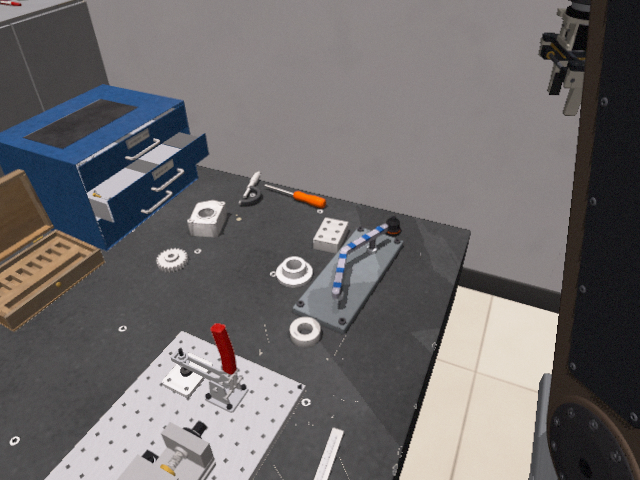

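The top view shows the rail from about (382,306), next to the black probe at (412,308), over the bend at (318,277) to (253,293), next to the ring gauge at (221,278). The start is therefore the world -y end. The scene view agrees, with the probe at (393,227) and the ring at (305,331).

```bash
cat > loc.py <<'E'
from plant import *
import cv2, numpy as np
from scipy.optimize import least_squares
def proj(s,X):
    c=X@np.array(s['R']).T+np.array(s['t']);u=c[:,:2]/c[:,2:]
    u=u*(1+s['k1']*(u**2).sum(1,keepdims=True));return u*[s['fx'],s['fy']]+[s['cx'],s['cy']]
L=106.4
def model(p,z=.0606):   # bands: +-17.5.. from bend along legs; p=x,y,yaw,d(first offset),sp
    a=np.array([-18,-100.])/1e3;b=np.array([18,0.])/1e3;c=np.array([-18,100.])/1e3
    f=[p[3]+p[4]*i for i in(2,1,0)]
    P=[b+(a-b)/np.linalg.norm(a-b)*q for q in f]+[b+(c-b)/np.linalg.norm(c-b)*q for q in f[::-1]]
    C,S=np.cos(p[2]),np.sin(p[2]);P=np.array(P)@np.array([[C,S],[-S,C]])+p[:2]
    return np.c_[P,np.full(6,z)]
def blobs(s,box):
    x0,y0,x1,y1=box;h=cv2.cvtColor(s['color'],cv2.COLOR_RGB2HSV)[y0:y1,x0:x1]
    m=cv2.inRange(h,(100,120,60),(125,255,255))
    n,_,st,ce=cv2.connectedComponentsWithStats(m)
    return np.array([ce[i]+[x0,y0] for i in range(1,n) if st[i,4]>=8])
E
python3 - <<'E'
from loc import *
np.set_printoptions(precision=4,suppress=True)
t=snapshot('top');s=snapshot('scene')
bt=blobs(t,(240,262,395,320));bs=blobs(s,(325,215,392,300))
bt=bt[np.argsort(-bt[:,0])];bs=bs[np.argsort(bs[:,1])]
print(bt,bs)
def fit(views):
    r=lambda p:np.concatenate([(proj(v,model(p))-b).ravel() for v,b in views])
    q=least_squares(r,[.5,-.3,0,.0175,.0355]);print(q.x,np.abs(q.fun).max());return q.x
fit([(t,bt)]);
try: fit([(s,bs)])
except Exception as e:print(e)
p=fit([(t,bt),(s,bs)]);print(model(p))
E
```

```text
[[369.9804 301.3333]
 [349.102  291.3265]
 [328.3125 281.3125]
 [307.0408 279.3878]
 [284.7647 285.0392]
 [262.25   290.8462]] [[379.4194 228.6129]
 [366.     236.8   ]
 [351.7333 245.2333]
 [342.8065 255.5806]
 [339.7879 269.697 ]
 [336.8611 284.3889]]
[ 0.491  -0.2382 -0.0968  0.018   0.0366] 0.16845090597871604
[ 0.4915 -0.2374 -0.1054  0.0181  0.0364] 0.2509817401643488
[ 0.4913 -0.2379 -0.1004  0.0181  0.0365] 0.4965660832959884
[[ 0.4699 -0.322   0.0606]
 [ 0.4857 -0.289   0.0606]
 [ 0.5015 -0.256   0.0606]
 [ 0.5049 -0.2222  0.0606]
 [ 0.496  -0.1868  0.0606]
 [ 0.4871 -0.1513  0.0606]]
```

```bash
python3 -m handwheel '[[-1,0,0,0.5,0,0,-1],[-1,0,0,0.5,0,0,-1],[-1,0,0,0.5,0,0,-1],[-1,0,0,0.5,0,0,-1],[-1,0,0,0.5,0,0,-1]]'; python3 -m handwheel '[[-1,0,0,0.5,0,0,-1],[-1,0,0,0.5,0,0,-1],[-1,0,0,0.5,0,0,-1],[-1,0,0,0.5,0,0,-1],[-1,0,0,0.5,0,0,-1]]'; python3 -m handwheel '[[-1,0,0,0,0,0,-0.97],[-1,0,0,0,0,0,0],[-1,0,0,0,0,0,0]]'
cat > to.py <<'E'
# shift in tool axes (m) from the measured pose to a world tip target given as x y z
import sys;from plant import *;import numpy as np
from scipy.spatial.transform import Rotation as R
o=get_obs();r=R.from_euler('xyz',o['orientation'],degrees=True)
tip=o['tool_pos']+r.apply([0,0,.178]);d=np.array(list(map(float,sys.argv[1:4])))-tip
print('t',o['clock'],'tip',tip.round(4),'rpy',o['orientation'].round(2),'F',o['force'].round(2),'open',round(o['opening'],4),'full-scale units',(r.inv().apply(d)/.025).round(3), 'q',o['joint_pos'].round(0))
E
python3 to.py 0.4669 -0.3283 0.08
```

```text
clock: 0.82
tool_pos: [0.2109, -0.6411, 0.3415]
orientation: [180.0, 0.0, -131.6]
force: [-0.2, -1.0, 0.0]
opening: 0.0432
gripper_force: 0.0
clock: 1.45
tool_pos: [0.2109, -0.6411, 0.279]
orientation: [180.0, 0.0, -101.6]
force: [0.8, 0.1, -0.4]
opening: 0.0006
gripper_force: 0.0
clock: 1.82
tool_pos: [0.2109, -0.6412, 0.2798]
orientation: [-180.0, -0.0, -96.1]
force: [0.1, -0.4, 0.4]
opening: 0.0006
gripper_force: 0.0
t 1.825 tip [ 0.211  -0.6413  0.1018] rpy [-1.80e+02 -1.00e-02 -9.61e+01] F [ 0.1  -0.38  0.37] open 0.0006 full-scale units [-13.535  -8.85    0.869] q [-55.  26.  -8.   0. -56.  49.]
```

```bash
for i in 1; do python3 -m handwheel '[[-1,-0.9,-0.59,0,0,0,0],[-1,-0.9,-0.59,0,0,0,0],[-1,-0.9,-0.59,0,0,0,0],[-1,-0.9,-0.59,0,0,0,0],[-1,-0.9,-0.59,0,0,0,0]]' >/dev/null; done; python3 -m handwheel '[[-1,-0.9,-0.59,0,0,0,0],[-1,-0.9,-0.59,0,0,0,0],[-1,-0.9,-0.59,0,0,0,0],[-1,-0.9,-0.59,0,0,0,0],[-1,-0.9,-0.59,0,0,0,0]]'>/dev/null;  python3 -m handwheel '[[-1,-0.9,-0.59,0,0,0,0],[-1,-0.9,-0.59,0,0,0,0],[-1,-0.9,-0.59,0,0,0,0],[-1,-0.9,-0.59,0,0,0,0],[-1,-0.9,-0.59,0,0,0,0]]'; python3 -m handwheel '[[-1,0,0,0.5,0,0,0],[-1,0,0,0.4,0,0,0],[-1,0,0,0,0,0,0],[-1,0,0,0,0,0,0]]'; python3 to.py 0.4669 -0.3283 0.0606
python3 -c "
from plant import *;import cv2
for n,(x0,y0,x1,y1) in dict(top=(220,200,440,365),scene=(270,150,470,350)).items():
    cv2.imwrite(f'pics/{n}1.png',cv2.resize(snapshot(n)['color'][y0:y1,x0:x1,::-1],None,fx=3,fy=3,interpolation=2)) if n=='scene' else 0"
```

```text
clock: 3.7
tool_pos: [0.4666, -0.3278, 0.2801]
orientation: [-180.0, -0.0, -96.1]
force: [0.9, 0.2, 0.2]
opening: 0.0003
gripper_force: 0.0
clock: 4.2
tool_pos: [0.4658, -0.3291, 0.2571]
orientation: [180.0, -0.0, -96.0]
force: [-0.1, 0.4, -0.2]
opening: 0.0006
gripper_force: 0.0
t 4.2 tip [ 0.4657 -0.3291  0.0791] rpy [ 1.7998e+02 -1.0000e-02 -9.6030e+01] F [-0.14  0.41 -0.23] open 0.0006 full-scale units [-0.037 -0.044  0.741] q [-16.  19. -23.   0. -48.  10.]
```

View pics/scene1.png

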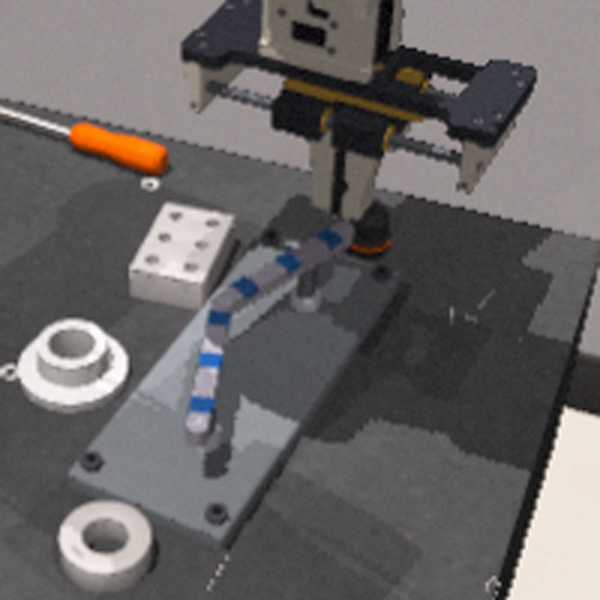

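The fingertips at crop (340,215) stand just above the rail end at (345,230), with band 0 at (330,237). Now I go down gently.

```bash
python3 -m handwheel '[[-1,-0.04,-0.04,0.4,0,0,0],[-1,0,0,0.25,0,0,0],[-1,0,0,0,0,0,0]]'; for i in 1; do python3 -m handwheel '[[-1,0,0,0.08,0,0,0],[-1,0,0,0.08,0,0,0],[-1,0,0,0,0,0,0]]'; python3 to.py 0.4669 -0.3283 0.0606;  python3 -m handwheel '[[-1,0,0,0.08,0,0,0],[-1,0,0,0,0,0,0]]'; python3 to.py 0.4699 -0.322 0.0561; done
```

```text
clock: 4.62
tool_pos: [0.4669, -0.3275, 0.2401]
orientation: [179.9, 0.0, -96.0]
force: [-0.5, -0.3, -0.1]
opening: 0.0002
gripper_force: 0.0
clock: 5.0
tool_pos: [0.4673, -0.3277, 0.2371]
orientation: [-180.0, -0.0, -96.0]
force: [-0.8, 0.1, 3.2]
opening: 0.0004
gripper_force: 1.2
t 5.0 tip [ 0.4673 -0.3277  0.0591] rpy [-1.7998e+02 -1.0000e-02 -9.5970e+01] F [-0.76  0.11  3.21] open 0.0004 full-scale units [ 0.025  0.014 -0.06 ] q [-15.  20. -24.   0. -45.   9.]
clock: 5.25
tool_pos: [0.4673, -0.3277, 0.235]
orientation: [-180.0, -0.0, -96.0]
force: [-0.6, 0.7, 2.7]
opening: 0.0005
gripper_force: 1.7
t 5.25 tip [ 0.4673 -0.3277  0.057 ] rpy [-1.7998e+02 -1.0000e-02 -9.5970e+01] F [-0.58  0.72  2.72] open 0.0005 full-scale units [-0.239 -0.078  0.038] q [-15.  20. -25.   0. -45.   9.]
```

```bash
python3 -m handwheel '[[-1,0,0,0.05,0,0,0],[-1,-0.184,-0.065,0,0,0,0],[-1,-0.184,-0.065,0,0,0,0],[-1,-0.184,-0.065,0,0,0,0],[-1,-0.184,-0.065,0,0,0,0]]'; python3 to.py 0.4857 -0.289 0.0556; python3 -m handwheel '[[-1,-0.184,-0.065,0,0,0,0],[-1,-0.184,-0.065,0,0,0,0],[-1,-0.184,-0.065,0,0,0,0],[-1,-0.184,-0.065,0,0,0,0],[-1,0,0,0,0,0,0]]'; python3 to.py 0.5093 -0.2398 0.0556
python3 -c "
from plant import *;import cv2
cv2.imwrite('pics/scene2.png',cv2.resize(snapshot('scene')['color'][150:350,270:470,::-1],None,fx=3,fy=3,interpolation=2))"
```

```text
clock: 5.88
tool_pos: [0.4757, -0.3097, 0.2337]
orientation: [-180.0, -0.0, -96.0]
force: [-1.0, -3.2, 4.7]
opening: 0.0007
gripper_force: 1.9
t 5.875 tip [ 0.4757 -0.3097  0.0557] rpy [-1.800e+02 -1.000e-02 -9.596e+01] F [-0.97 -3.19  4.75] open 0.0007 full-scale units [-0.866 -0.311  0.005] q [-13.  20. -25.   0. -45.   7.]
clock: 6.5
tool_pos: [0.4842, -0.2918, 0.2336]
orientation: [-180.0, 0.0, -96.0]
force: [-0.4, 0.8, 4.3]
opening: 0.0005
gripper_force: 2.0
t 6.5 tip [ 0.4842 -0.2918  0.0556] rpy [-1.7998e+02  3.0000e-02 -9.5950e+01] F [-0.42  0.83  4.3 ] open 0.0005 full-scale units [-2.172 -0.782  0.003] q [-11.  20. -25.  -0. -45.   5.]
```

View pics/scene2.png

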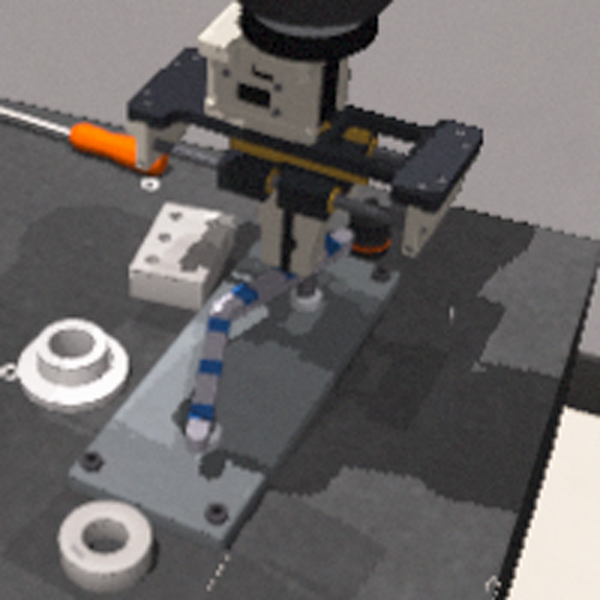

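The tips at crop (290,270) are on the rail at band 1, and the plate corners and the items around it have not moved. I carry on to the bend and then along the second leg.

```bash
python3 -m handwheel '[[-1,-0.181,-0.065,0,0,0,0],[-1,-0.181,-0.065,0,0,0,0],[-1,-0.181,-0.065,0,0,0,0],[-1,-0.181,-0.065,0,0,0,0],[-1,-0.181,-0.065,0,0,0,0]]' | sed -n 2,4p; python3 -m handwheel '[[-1,-0.181,-0.065,0,0,0,0],[-1,-0.181,-0.065,0,0,0,0],[-1,-0.181,-0.065,0,0,0,0],[-1,-0.181,-0.065,0,0,0,0],[-1,-0.181,-0.065,0,0,0,0]]'| sed -n 2,4p; python3 -m handwheel '[[-1,-0.181,-0.065,0,0,0,0],[-1,-0.181,-0.065,0,0,0,0],[-1,0,0,0,0,0,0]]'| sed -n 2,4p; python3 to.py 0.4854 -0.1445 0.0556; python3 -m handwheel '[[-1,-0.185,0.068,0,0,0,0],[-1,-0.185,0.068,0,0,0,0],[-1,-0.185,0.068,0,0,0,0],[-1,-0.185,0.068,0,0,0,0],[-1,-0.185,0.068,0,0,0,0]]'| sed -n 2,4p
python3 to.py 0.4854 -0.1445 0.0556
python3 -c "
from plant import *;import cv2
cv2.imwrite('pics/scene3.png',cv2.resize(snapshot('scene')['color'][150:350,270:470,::-1],None,fx=3,fy=3,interpolation=2))"
```

```text
tool_pos: [0.4945, -0.2704, 0.2336]
orientation: [180.0, 0.0, -96.0]
force: [-2.5, -3.5, 3.9]
tool_pos: [0.5049, -0.2488, 0.2337]
orientation: [180.0, -0.0, -96.0]
force: [-1.6, -2.6, 4.7]
tool_pos: [0.5092, -0.2398, 0.2336]
orientation: [-180.0, 0.0, -96.0]
force: [-0.2, 0.8, 3.5]
t 8.175 tip [ 0.5093 -0.2398  0.0556] rpy [-1.7998e+02  3.0000e-02 -9.5950e+01] F [-0.19  0.76  3.54] open 0.0002 full-scale units [-3.691e+00  1.345e+00  1.000e-03] q [ -5.  20. -26.  -0. -44.  -1.]
tool_pos: [0.5028, -0.2162, 0.2337]
orientation: [-180.0, -0.0, -96.0]
force: [0.8, -3.0, 3.7]
t 8.8 tip [ 0.5028 -0.2162  0.0557] rpy [-179.99   -0.    -95.96] F [ 0.83 -3.05  3.73] open 0.0003 full-scale units [-2.781  0.992  0.004] q [ -3.  19. -28.   0. -44.  -3.]
```

View pics/scene3.png

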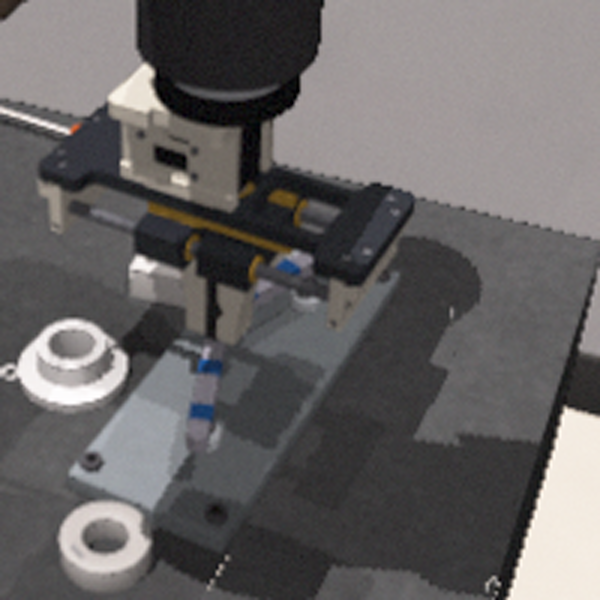

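The tips at crop (215,335) are on the rail just past band 3, pressing with about 4 N. The fixture is still in place, so I finish the leg and lift off.

```bash
python3 -m handwheel '[[-1,-0.185,0.066,0,0,0,0],[-1,-0.185,0.066,0,0,0,0],[-1,-0.185,0.066,0,0,0,0],[-1,-0.185,0.066,0,0,0,0],[-1,-0.185,0.066,0,0,0,0]]' | sed -n 2,4p; python3 -m handwheel '[[-1,-0.185,0.066,0,0,0,0],[-1,-0.185,0.066,0,0,0,0],[-1,-0.185,0.066,0,0,0,0],[-1,-0.185,0.066,0,0,0,0],[-1,-0.185,0.066,0,0,0,0]]' | sed -n 2,4p; python3 -m handwheel '[[-1,-0.185,0.066,0,0,0,0],[-1,-0.185,0.066,0,0,0,0],[-1,-0.185,0.066,0,0,0,0],[-1,-0.185,0.066,0,0,0,0],[-1,-0.185,0.066,0,0,0,0]]' | sed -n 2,4p; python3 -m handwheel '[[-1,0,0,0,0,0,0],[-1,0,0,-0.1,0,0,0],[-1,0,0,-0.15,0,0,0],[-1,0,0,-0.4,0,0,0],[-1,0,0,-0.8,0,0,0]]'; python3 -m handwheel '[[-1,0,0,-1,0,0,0],[-1,0,0,-1,0,0,0],[-1,0,0,-1,0,0,0],[-1,0,0,-1,0,0,0],[-1,0,0,0,0,0,0]]'; python3 -m handwheel '[[-1,0,0,0,0,0,0],[-1,0,0,0,0,0,0]]'
python3 -c "
from plant import *;import cv2
cv2.imwrite('pics/scene4.png',cv2.resize(snapshot('scene')['color'][150:350,270:470,::-1],None,fx=3,fy=3,interpolation=2))"
```

```text
tool_pos: [0.497, -0.1924, 0.2337]
orientation: [180.0, -0.0, -96.0]
force: [1.0, -2.4, 3.8]
tool_pos: [0.4912, -0.1685, 0.2336]
orientation: [180.0, 0.0, -96.0]
force: [1.2, -3.1, 3.8]
tool_pos: [0.4854, -0.1447, 0.2337]
orientation: [-180.0, -0.0, -96.0]
force: [0.9, -2.2, 4.1]
clock: 11.35
tool_pos: [0.4849, -0.1451, 0.2698]
orientation: [179.9, -0.0, -96.0]
force: [0.7, 0.2, 0.0]
opening: 0.0003
gripper_force: 0.0
clock: 11.98
tool_pos: [0.4857, -0.1452, 0.3722]
orientation: [-179.8, 0.0, -96.0]
force: [0.4, 0.1, 0.3]
opening: 0.0007
gripper_force: 0.0
clock: 12.22
tool_pos: [0.4851, -0.145, 0.3691]
orientation: [179.9, -0.0, -96.0]
force: [0.1, -0.4, 0.6]
opening: 0.0006
gripper_force: 0.0
```

View pics/scene4.png

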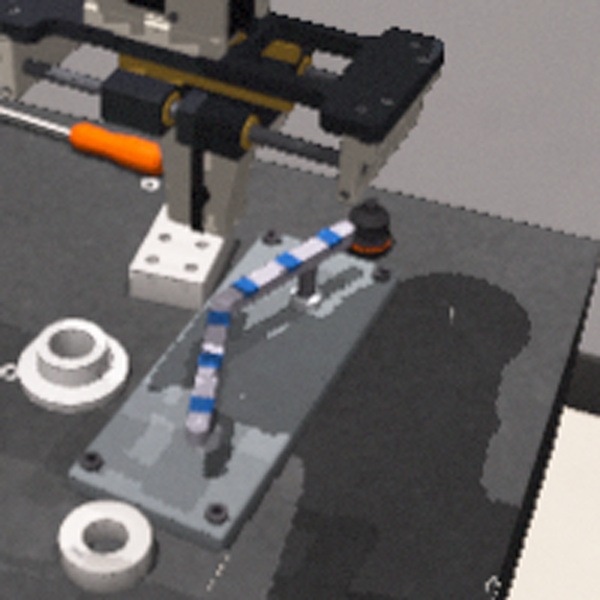

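The rail is back up. The plate (screw heads at crop (92,461) and (217,513)), ring (105,545), block, flange and probe (370,228) are all where they were, and the gripper is clear.

```bash
python3 -c "
from plant import *
print(close_job())"
```

```text
the job is handed in; nothing more can be done
None
```

I stroked the rail across all six bands in order, from the probe end round the bend to the ring-gauge end, at about 4–5 N and 5 mm down (stop at 14 mm); I then lifted clear with nothing visibly moved, and handed the job in at about 12 s of the 48 s.

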